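Hold the showcase door open for the embroiderer

TASK

Open the small glass showcase so that the framed embroidery can be taken out: first pinch the tab of the slide bolt on its roof to the finger post, drawing the bolt back clear of the door, then squeeze the sprung latch lever to the pull bar on the door and swing the door out past its check. The door pulls itself shut, so finish while still holding it wide open with the gripper, at least 70 degrees; leave the framed embroidery, the jar, the bowl and the hoop where they are.

Things in the scene. Friction and masses are not known exactly. Their poses are not given: they have to be found in the camera images.
- case: Showcase, 200 (x) by 300 (y) by 240 mm high, dark wood and glass, fixed. Origin: centre of its underside, z up; the door front looks to its own -x. Flat roof 240 mm above the table; its front rail covers x -92 to -32 mm. On the roof's hinge corner (x -130 to -30, y -160 to -80 mm) the brass cam disc and roller of the door check stand up to 20 mm: keep off.
- hinge_line (a point): Point on the door's upright hinge axis at roof height (240 mm). In the case's frame it lies at x -98, y -130 mm: the right-hand edge of the door as one faces the front.
- bolt_tab (a point): Upright brass tab of the slide bolt, on the roof's front rail. This point: its foot, at roof height; 36 mm high, 18 mm wide (case x), 8 mm thick (case y). With the bolt shot it is 42 mm from the finger post (centres, along case y) and slides towards it, to case -y, by 16 mm. It takes 3 N and stays where left. Bolt bar and guides beside it reach 11 mm above the roof.
- finger_post: Fixed upright brass post, same shape and size as the tab, origin at its foot at roof height, at case x -65, y -35 mm. One finger goes on its case -y side, the other on the tab's +y side: 50 mm across the two before, 34 mm when fully drawn.
- bolt_slide (a joint): Slide bolt, m: 0 shot (through the staple on top of the door), 0.016 fully back. The door is free of it from 0.007.
- pull_top (a point): Fixed upright brass bar on the door front, near the top of the closing edge. This point: centre of its top end, 246 mm above the table; it reaches 62 mm down, 14 mm wide (off the door) by 8 mm thick (along the door), 36 mm in front of the door's mid-plane and 175 mm from the hinge along the door. It turns with the door.
- lever_top (a point): Upright brass lever, same size and height as the pull bar and 38 mm farther from the hinge (centres); this point: centre of its top end. It slides along the door to the pull bar by 14 mm and springs back (3 N at first, 9 N squeezed). 46 mm across both bars, 32 mm squeezed. The upper 45 mm is free to grip from above; the door's face is 23 mm behind the bars.
- latch_slide (a joint): Latch lever, m: 0 sprung out (latched), 0.014 fully squeezed. The door is free of it from about 0.008; it must be kept squeezed until the door is 0.1 rad open.
- door: The door: wood frame and glass, 220 mm wide, 12 mm thick, from 34 to 236 mm above the table, about 0.5 kg, with pull bar and latch lever on it. Origin on the hinge axis at table height; y axis along the door to the closing edge, -x out of its front face; turns with the door.
- door_hinge (a joint): Door angle, rad: 0 shut, grows as the closing edge swings out (anticlockwise from above), stop at 1.75. A damped closing spring pulls it shut all the way: about 1 N at the pull bar when shut, 2.6 N wide open. From 0.55 to 0.8 a sprung roller check must be pushed past, about 6 N at the pull bar; let go beyond it, the door falls back to 1.0 and rests on the check.
- panel: Octagonal framed embroidery, 126 mm across, on a 90 mm foot, standing loose inside the case; origin under its foot. Leave alone.
- jar: Clear bead jar with yellow lid, 62 mm across, 88 mm high, loose on the table beside the case on its hinge side; origin under its centre. Leave alone.
- bowl: Shallow ceramic bowl, 90 mm across, 35 mm high, loose on the table in front of the case beyond the door's sweep; origin under its centre. Leave alone.
- hoop: Wooden embroidery hoop, 124 mm across, 12 mm high, lying loose on the table in front of the case beyond the door's sweep; origin under its centre. Leave alone.
- bolt: The slide bolt itself: a flat brass bar lying on the roof's front rail along case y, with the upright tab on it; origin on the rail at case x -65, y 0 mm when shot, moves with the bolt. Its tip end lies in the brass staple of the door at case y 38 to 52 mm, which arches to 15 mm above the roof.
- latch: The latch: lever and its bolt, sliding on the door; origin on the door's hinge axis at table height when sprung out.

How it is judged:
By the outcome, as a careful person would: the job done as asked, in the order asked, and still so for the second after the job is handed in, while the arm keeps its last pose, push and grip.
It also fails if it takes over 51 s, if anything falls off the work surface, if the arm or the gripper's body presses on something with over 40 N, if the wrist force passes 120 N, or if a joint passes its speed limit or range.

ROBOT

A 6-joint arm with a two-finger parallel gripper is mounted at the origin on the work surface. World frame = base frame: x ahead of the robot, y to its left, z up, the work surface at z = 0. Lengths are in mm, angles in rad, forces in N, time in s.
With the tool pointing down it reaches from about 400 to 925 mm from the base axis. Payload 12.5 kg.
Tool frame: the origin (TCP) lies at the centre of the arm's flange, where the gripper is bolted on; the fingertips stand 190 mm ahead of it and the grasp point (between the pads) lies 171 mm ahead of it; z points along the fingers, y is the line along which they close (so a half turn about z gives the same grasp; the last joint's range is limited). The gripper opens to 95 mm and grips with 3 to 60 N. Pads are 20 mm wide; open, the fingers measure 119 mm over their backs; the gripper's body (75 mm by 180 mm) begins 59 mm behind the grasp point.
Start: joints at [-1.234, 0.491, 1.559, -0, 1.092, -0.106], TCP at [267.813, -564.713, 404.761] pointing down, gripper open.
Joint ranges: [-3.1, 3.1], [-0.84, 2.19], [0.05, 2.79], [-1.13, 4.28], [0.06, 2.93], [-2.69, 2.69]. Speed limits (rad/s): [2.22, 2.22, 2.79, 3.14, 3.14, 3.14].

INTERFACE

Orientations are given as [roll, pitch, yaw] about the fixed x, y, z axes, in that order (R = Rz(yaw) Ry(pitch) Rx(roll)).
In Python, from cell import env, read_camera, search_frame, cut_out gives the robot as it stands. The module is installed in compiled form; this text tells all that it offers.
- The arm moves only by the tool move_arm, never from a script. Its argument "commands" is a list of rows, each a list of 3 entries, a list of its own where there are three numbers: the shift along the world's x, y, z normalised to -1 to 1, where 1 is 0.03 m, then the turn about the world's z normalised to -1 to 1, where 1 is 0.08 rad, then the opening, from -1 (shut) to 1 (fully open), so that 0 is half open. A call has 1 to 20 rows; each row shifts and turns the commanded pose from where the row before left it; what a row does not reach is not made up. A row lasts 1/12 s, in which the tool goes at most 41.7 mm and 7.16 degrees, less where a joint would pass 70% of its speed; a pose out of reach is approached as far as the arm can. A call with a number of a shift or a turn outside -1 to 1 is refused whole. A call with a gripper value outside its range is refused whole. The fingers move at their own pace and stop on an object; the grip force is fixed at half the most. Time passes only in rows, so rows that do not move let the fingers close. It gives the time, the measured TCP pose, the force, the opening and the grip force at its end, in the units of the state.
- env.state(): the state, without advancing time (a new reading comes with each control period).
- read_camera(name): name is "scene" or "top"; returns a dict with "image" (400x640x3 uint8, red, green, blue), "fx", "fy", "cx", "cy" (pixels), "D" ([k1, k2, p1, p2, k3] as OpenCV has them; the pictures are not rectified), "rvec" (rotation vector, rad) and "tvec" (3), from world to camera coordinates, as OpenCV has them. Camera axes: x right, y down, z forward; pixel columns grow to the right and rows downward; lengths in mm; the calibration is good to about 2 mm. A picture is of the moment at which its call begins. There is no depth.
- env.job_done(): hands the job in; it is judged then, once.
Trained networks look in a picture, given as the dict that the camera call returned (one of the last four; its "shot" number tells which), for a name from the list of things; names that differ only in an ending like _2 or _b are one class to them, and where a whole thing is asked for, a point or a joint stands for the part that bears it (a point fixed in the world has none). Each returns a list of dicts, best first, with "confidence" (0 to 1); they miss things now and then, are a little off and sometimes report something else, mostly with a low value. They report only what shows in the picture. A call takes as long as a camera call.
- search_frame(thing, picture): "at" ([column, row] in pixels, amid what is visible of it).
- cut_out(thing, picture): "region" (400x640 bool, what is visible of it) and "at" ([column, row] in pixels, amid what is visible of it).
The state is a dict: "t": time; "joints": joint angles; "qvel": joint speeds; "tau": joint torques, N m; "eef_pos": TCP position; "tcp_rot": TCP orientation; "ft_force": force on the tool from outside, world axes, zero at the start; "moment": the same for the moment, N m; "opening": opening from 0.0 (shut) to 1.0 (fully open); "grip_force": force on a finger pad.
Only numpy, scipy, OpenCV 4.12 (cv2) and the standard library are available. Lean on these libraries where they do the work, as an engineer would, in place of code of your own. Each camera call takes 0.05 s, during which the arm holds its last target. There are 200 camera calls.

## Working session

There is one attempt and no reset: what is moved stays moved. The work goes in short steps, Python scripts to look and compute and a tool call to move; the robot and the scene stay as the last step left them, time stands still between calls to the robot, and variables do not carry over. Pictures are saved under pics/ and viewed, at most 10 in all, crops included, and the job is handed in when it is done.

Besides the shell and the picture viewer there is one more tool, called as name(argument=value, ...), one argument or row to a line, values as JSON. move_arm: Moves the arm, as the interface text tells. Its arguments: {"type":"object","properties":{"commands":{"type":"array","items":{"type":"array"}}},"required":["commands"]}

```bash
mkdir -p pics; cat > h.py <<'E'
import numpy as np, cv2
from cell import env, read_camera, search_frame, cut_out
def K(p): return np.array([[p['fx'],0,p['cx']],[0,p['fy'],p['cy']],[0,0,1.]])
def proj(p,X): return cv2.projectPoints(np.float64(X).reshape(-1,1,3),np.float64(p['rvec']),np.float64(p['tvec']),K(p),np.float64(p['D']))[0].reshape(-1,2)
def onz(p,uv,z):
    r=cv2.undistortPoints(np.float64(uv).reshape(-1,1,2),K(p),np.float64(p['D'])).reshape(2)
    R=cv2.Rodrigues(np.float64(p['rvec']))[0]; t=np.float64(p['tvec']).reshape(3)
    d=R.T@np.r_[r,1]; c=-R.T@t
    return c+d*(z-c[2])/d[2]
E
cat > a.py <<'E'
from h import *
for n in ['top','scene']:
    p=read_camera(n); cv2.imwrite(f'pics/{n}1.png',p['image'][:,:,::-1])
    for th,z in [('bolt_tab',258),('finger_post',258),('pull_top',246),('lever_top',246),('hinge_line',240),('case',120),('jar',44),('bowl',17),('hoop',6),('panel',100)]:
        r=search_frame(th,p)
        for q in r[:2]: print(n,th,np.round(q['at']),round(q['confidence'],2),np.round(onz(p,q['at'],z)))
s=env.state(); print(s)
E
python3 a.py
```

```text
top bolt_tab [246. 226.] 0.58 [479. 111. 258.]
top bolt_tab [264. 225.] 0.56 [479.  69. 258.]
top pull_top [266. 223.] 0.74 [483.  67. 246.]
top pull_top [246. 223.] 0.41 [485. 114. 246.]
top lever_top [258. 262.] 0.56 [395.  88. 246.]
top hinge_line [231. 218.] 0.97 [498. 149. 240.]
top hinge_line [244. 223.] 0.74 [487. 120. 240.]
top case [229. 220.] 0.75 [502. 177. 120.]
top jar [280. 146.] 0.96 [713.  49.  44.]
top jar [384. 256.] 0.52 [ 398. -231.   44.]
top bowl [423. 225.] 0.96 [ 479. -347.   17.]
top hoop [362. 262.] 0.96 [ 380. -175.    6.]
top panel [230. 219.] 0.36 [506. 178. 100.]
top panel [266. 224.] 0.22 [489.  83. 100.]
scene bolt_tab [360. 125.] 0.48 [469. 111. 258.]
scene finger_post [364. 140.] 0.53 [518. 102. 258.]
scene pull_top [347. 150.] 0.84 [526.  56. 246.]
scene pull_top [245. 191.] 0.66 [ 567. -210.  246.]
scene lever_top [234. 191.] 0.64 [ 559. -234.  246.]
scene lever_top [335. 117.] 0.6 [411.  66. 246.]
scene hinge_line [381. 164.] 0.78 [590. 120. 240.]
scene case [381. 164.] 0.56 [506. 173. 120.]
scene case [360. 126.] 0.23 [356. 170. 120.]
scene jar [366. 253.] 0.65 [716.  50.  44.]
scene bowl [204. 219.] 0.61 [ 461. -340.   17.]
scene hoop [232. 167.] 0.73 [ 292. -224.    6.]
{'t': 1.1, 'joints': array([-1.23360539e+00,  4.90873983e-01,  1.55891508e+00,  1.61866158e-07,
        1.09172725e+00, -1.05581500e-01]), 'qvel': array([-1.82535348e-03,  1.43468278e-04,  2.22387606e-03,  9.53528586e-06,
       -1.27273353e-04, -1.00404872e-03]), 'tau': array([ 2.53929473e-03, -6.12475491e+01, -2.58435792e+01,  6.94308104e-02,
        4.44380392e-02, -4.69130168e-05]), 'eef_pos': array([ 267.80575801, -564.70317319,  404.77191282]), 'tcp_rot': array([3.14151672e+00, 7.90305345e-06, 4.42772358e-01]), 'ft_force': array([-0.65133369, -0.5136471 ,  0.16735907]), 'moment': array([ 0.00358647, -0.05263661,  0.08763757]), 'grip_force': 0.0, 'opening': 0.9998613920285402}
```

```bash
python3 - <<'E'
import cv2
a=cv2.imread('pics/top1.png');b=cv2.imread('pics/scene1.png')
cv2.imwrite('pics/topc.png',cv2.resize(a[120:320,160:427],(800,600),interpolation=cv2.INTER_CUBIC))
cv2.imwrite('pics/scenec.png',cv2.resize(b[70:270,200:467],(800,600),interpolation=cv2.INTER_CUBIC))
E
```

```text
(no output)
```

View pics/topc.png

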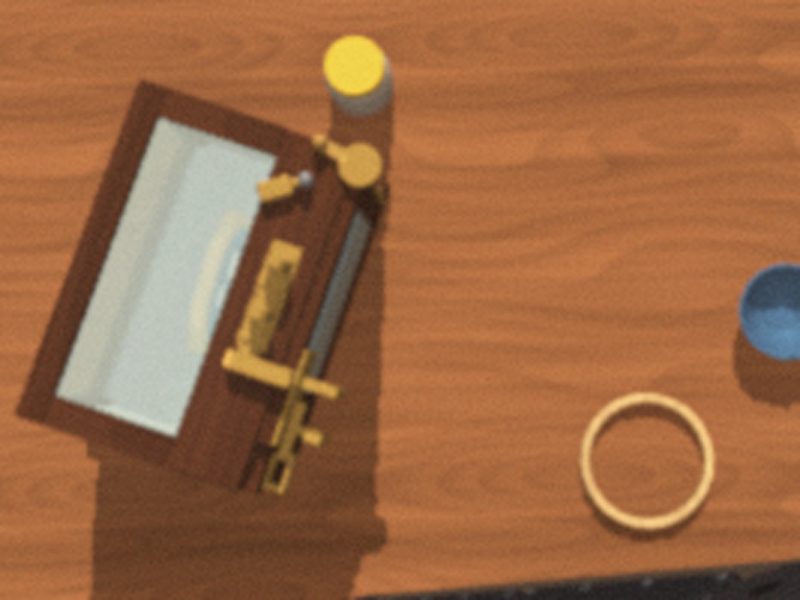

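View pics/scenec.png

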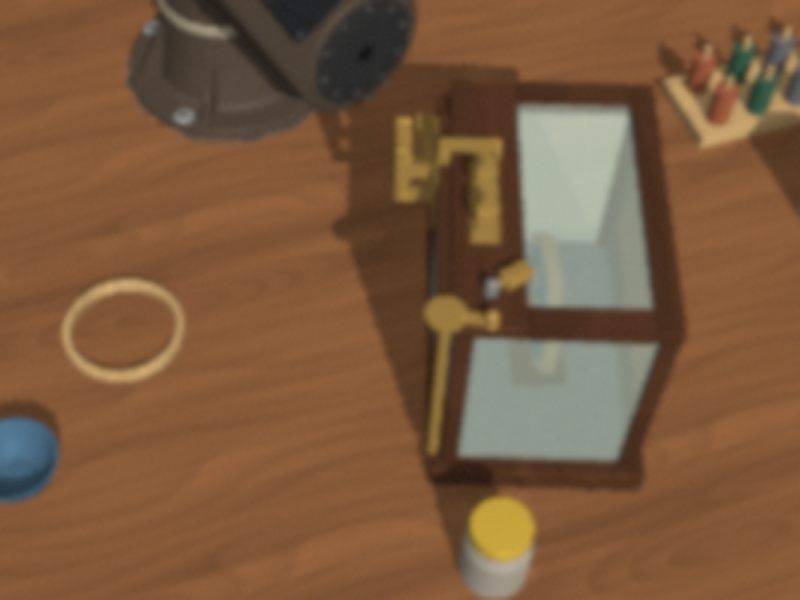

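```bash
cat >> h.py <<'E'
from scipy.optimize import least_squares
def c2w(P,X):
    x,y,a=P; X=np.float64(X).reshape(-1,3); c,s=np.cos(a),np.sin(a)
    return np.c_[x+c*X[:,0]-s*X[:,1], y+s*X[:,0]+c*X[:,1], X[:,2]]
E
cat > b.py <<'E'
from h import *
T=read_camera('top');S=read_camera('scene')
XT=[(100,-150,240),(100,150,240),(-98,-130,260)];uT=np.array([(145,82),(20,412),(359,166)])/3+[160,120]
XS=[(100,150,240),(100,-150,240),(-98,-130,260)];uS=np.array([(648,88),(683,335),(446,313)])/3+[200,70]
f=lambda P:np.r_[(proj(T,c2w(P,XT))-uT).ravel(),(proj(S,c2w(P,XS))-uS).ravel()]
r=least_squares(f,[520,180,1.2],loss='soft_l1');P=r.x;print(P,np.round(f(P),1)); np.save('P.npy',P)
def box(x0,x1,y0,y1,z0,z1): return [[(x,y,z) for x,y in((x0,y0),(x1,y0),(x1,y1),(x0,y1),(x0,y0))] for z in(z0,z1)]
L=box(-100,100,-150,150,0,240)[1:]+box(-74,-56,-39,-31,240,276)+box(-74,-56,3,11,240,276)+box(-141,-127,41,49,184,246)+box(-141,-127,79,87,184,246)
L+=[[(-92,-150,240),(-92,150,240)],[(-32,-150,240),(-32,150,240)]]
for n,p,(x0,y0) in(('top',T,(160,120)),('scene',S,(250,70))):
    im=p['image'][:,:,::-1].copy(); k=5; w,h=160,120
    if n=='top': x0,y0=190,165
    else: x0,y0=300,80
    c=cv2.resize(im[y0:y0+h,x0:x0+w],(800,600),interpolation=cv2.INTER_CUBIC)
    for l in L:
        q=(proj(p,c2w(P,l))-[x0-.5,y0-.5])*5
        cv2.polylines(c,[np.int32(q)],False,(0,255,0) ,1)
    cv2.imwrite(f'pics/o_{n}.png',c)
E
python3 b.py
```

```text
[506.15243268 159.45309817   1.22679416] [-0.3 -5.1 -2.4  5.6  3.7 -1.  -0.4 -4.1  1.6  2.9 -3.9 -3.3]
```

View pics/o_top.png

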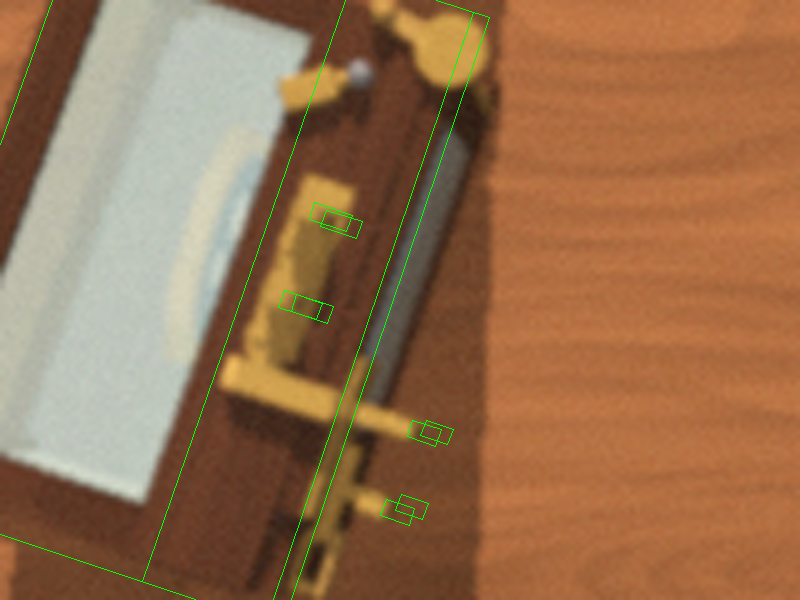

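View pics/o_scene.png

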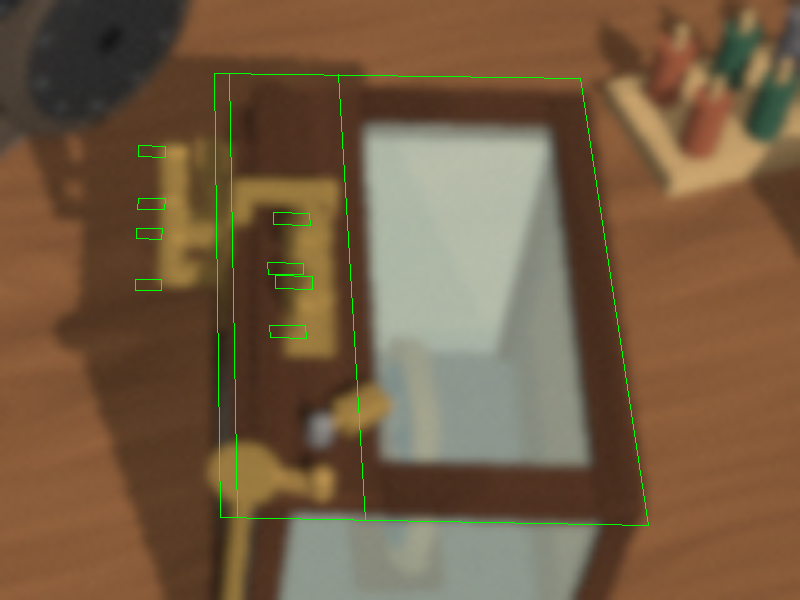

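```bash
cat > b2.py <<'E'
from h import *
T=read_camera('top');S=read_camera('scene')
kT=lambda *a:np.array(a)/5+[189.5,164.5]; kS=lambda *a:np.array(a)/5+[299.5,79.5]
def line(p,P,X,uv):  # signed px distance of uv from line through X
    a,b=proj(p,c2w(P,X)); d=(b-a)/np.linalg.norm(b-a); v=uv-a; return d[0]*v[:,1]-d[1]*v[:,0]
G=[(-32,-110,240),(-32,110,240)]; C=[(-92,150,240),(60,150,240)]; H=[(-60,-150,240),(90,-150,240)]
gT=kT((312,40),(145,500)); gS=kS((362,125),(380,460))
def f(P):
    return np.r_[line(T,P,G,gT),line(S,P,G,gS),
     (proj(T,c2w(P,[(-98,-130,260)]))-kT(452,50)).ravel(),(proj(S,c2w(P,[(-98,-130,260)]))-kS(243,473)).ravel(),
     (proj(T,c2w(P,[(-134,45,246)]))-kT(405,422)).ravel(), line(S,P,[(-141,45,246),(-141,83,246)],kS((161,150),(161,285)))]
r=least_squares(f,[506,168,1.22],loss='soft_l1');P=r.x;print(P,np.round(f(P),1)); np.save('P.npy',P)
def box(x0,x1,y0,y1,z0,z1): return [[(x,y,z) for x,y in((x0,y0),(x1,y0),(x1,y1),(x0,y1),(x0,y0))] for z in(z0,z1)]
L=box(-92,100,-150,150,0,240)[1:]+box(-74,-56,-39,-31,240,276)+box(-74,-56,3,11,240,276)+box(-141,-127,41,49,200,246)+box(-141,-127,79,87,200,246)
L+=[[(-32,-150,240),(-32,150,240)]]
print(c2w(P,[(-65,-35,240),(-65,7,240),(-134,45,246),(-134,83,246),(-98,-130,240)]).round(1))
out=[]
for n,p,(x0,y0) in(('top',T,(195,180)),('scene',S,(320,90))):
    w,h=80,100
    c=cv2.resize(p['image'][y0:y0+h,x0:x0+w,::-1],(400,500),interpolation=cv2.INTER_CUBIC)
    c=cv2.convertScaleAbs(c,alpha=1.5,beta=0); d=c.copy()
    for l in L: cv2.polylines(d,[np.int32((proj(p,c2w(P,l))-[x0-.5,y0-.5])*5)],False,(0,255,0),1)
    out.append(d)
cv2.imwrite('pics/o2.png',np.hstack(out))
E
python3 b2.py
```

```text
[512.74430261 167.84365288   1.21357301] [ 0.   0.  -0.3 -0.   0.3 -2.2  0.3 -2.3 -0.3  0.1  0.2  0.9]
[[522.8  94.7 240. ]
 [483.5 109.4 240. ]
 [423.7  58.  246. ]
 [388.1  71.3 246. ]
 [600.3  30.6 240. ]]
```

View pics/o2.png

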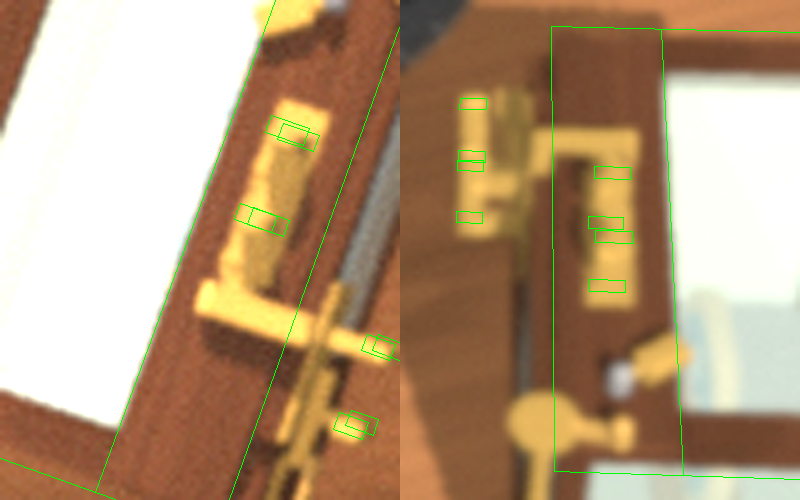

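The pictures put the case at about (513, 168) with yaw 1.21. The brass bolt and posts lie near top-view pixel (252, 215), and the bars near (270, 248). I'll lift, turn and travel over the bolt now.

move_arm(
  commands=[
    [[0,0,0.8],0.963,1],
    [[0,0,0.9],0.963,1],
    [[0,0,0.9],0.963,1],
    [[0,0,0.9],0.963,1],
    [[0.33,0.93,0],0.963,1],
    [[0.33,0.93,0],0.963,1],
    [[0.33,0.93,0],0.963,1],
    [[0.33,0.93,0],0.963,1],
    [[0.33,0.93,0],0.963,1],
    [[0.33,0.93,0],0.963,1],
    [[0.33,0.93,0],0,1],
    [[0.33,0.93,0],0,1],
    [[0.33,0.93,0],0,1],
    [[0.33,0.93,0],0,1],
    [[0.33,0.93,0],0,1],
    [[0.33,0.93,0],0,1],
    [[0.33,0.93,0],0,1],
    [[0.33,0.93,0],0,1],
    [[0.33,0.93,0],0,1],
    [[0.33,0.93,0],0,1],
  ],
)

```text
t: 2.97
eef_pos: [426.3, -116.8, 510.0]
tcp_rot: [3.141, 0.0, 1.213]
ft_force: [-0.0, -0.2, 0.6]
opening: 0.999
grip_force: 0.0
```

move_arm(
  commands=[
    [[0.33,0.93,0],0,1],
    [[0.33,0.93,0],0,1],
    [[0.33,0.93,0],0,1],
    [[0.33,0.93,0],0,1],
    [[0.33,0.93,0],0,1],
    [[0.33,0.93,0],0,1],
    [[0.33,0.93,0],0,1],
    [[0.33,0.93,0],0,1],
    [[0,0,0],0,1],
    [[0,0,0],0,1],
    [[0,0,0],0,1],
  ],
)

```text
t: 3.88
eef_pos: [505.2, 104.7, 509.7]
tcp_rot: [-3.141, 0.0, 1.214]
ft_force: [-0.7, -0.5, -0.1]
opening: 1.002
grip_force: 0.0
```

move_arm(
  commands=[
    [[-0.1,-0.1,-0.5],0,1],
    [[0,0,-0.5],0,1],
    [[0,0,0],0,1],
    [[0,0,0],0,1],
  ],
)

```text
t: 4.22
eef_pos: [502.3, 101.0, 479.9]
tcp_rot: [-3.141, 0.0, 1.212]
ft_force: [0.1, 0.2, 0.1]
opening: 0.996
grip_force: 0.0
```

```bash
cat > v.py <<'E'
import sys
from h import *
P=np.load('P.npy'); name=sys.argv[1]
out=[]
def box(x0,x1,y0,y1,z0,z1): return [[(x,y,z) for x,y in((x0,y0),(x1,y0),(x1,y1),(x0,y1),(x0,y0))] for z in(z0,z1)]
L=box(-74,-56,-39,-31,240,276)+box(-74,-56,3,11,240,276)
e=env.state()['eef_pos']; print(e)
for n,(x0,y0) in(('top',(195,180)),('scene',(315,80))):
    p=read_camera(n); w,h=80,100
    c=cv2.resize(p['image'][y0:y0+h,x0:x0+w,::-1],(400,500),interpolation=cv2.INTER_CUBIC)
    c=cv2.convertScaleAbs(c,alpha=1.5,beta=10)
    for l in L if len(sys.argv)<3 else []: cv2.polylines(c,[np.int32((proj(p,c2w(P,l))-[x0-.5,y0-.5])*5)],False,(0,255,0),1)
    out.append(c)
cv2.imwrite(name,np.hstack(out))
E
python3 v.py pics/d1.png
```

```text
[502.34909477 101.00459833 479.87940441]
```

View pics/d1.png

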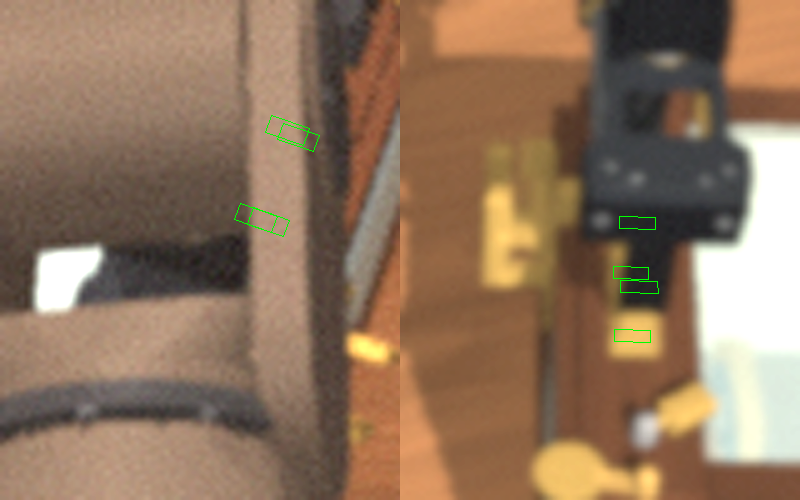

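```bash
python3 - <<'E'
from h import *
p=read_camera('scene')
for o in (47.5,59.5):
  for s in(-10,10):
    X=np.array([502.3,101,290])+o*np.array([.937,-.350,0])+s*np.array([.35,.937,0])
    print(o,s,((proj(p,X)-[314.5,79.5])*5).round()+[400,0])
X=c2w(np.load('P.npy'),[(-65,-60,251),(-74,-35,276),(-56,-35,276)]);print(((proj(p,X)-[314.5,79.5])*5).round()+[400,0])
E
```

```text
47.5 -10 [[619. 308.]]
47.5 10 [[662. 309.]]
59.5 -10 [[620. 327.]]
59.5 10 [[662. 328.]]
[[636. 360.]
 [621. 286.]
 [658. 287.]]
```

```bash
python3 - <<'E'
from h import *
im=read_camera('scene')['image'].astype(int)
for r in range(128,152): print(r,' '.join('%3d'%v for v in im[r,354:376].sum(1)//3), '|',' '.join('%3d'%v for v in (im[r,354:376,0]-im[r,354:376,2])))
E
```

```text
128  33  35  39  46  50  48  38  26  17  20  18  18  18  15  17  21  24  29  35  55  77  91 |  22  25  27  30  34  33  22   9   0   0   1   0   1   0  -2   2   6  13  17  13   7   4
129  35  45  51  60  67  63  48  30  19  18  17  19  21  16  19  22  31  41  55  84 119 140 |  32  36  41  48  52  51  34  17   3   1  -1   0  -1  -1   1   5  17  28  30  21  12   7
130  38  47  55  68  75  69  49  29  20  17  20  15  15  18  17  24  36  48  63  97 137 163 |  34  40  46  54  59  55  37  15   2   1  -1  -1  -2   0   3  11  26  36  36  24  12   8
131  38  43  53  66  74  65  44  25  18  17  17  18  20  18  21  27  38  51  64  97 140 166 |  33  38  46  56  59  52  32  12   3   2   2   0   1   0   3  15  31  40  39  25  13   8
132  36  40  51  63  68  58  37  24  16  17  18  18  17  18  18  29  41  51  62  97 140 166 |  31  35  44  52  54  44  25   6   1   1  -2  -1   2  -1   3  18  34  43  41  25  15   9
133  35  42  51  63  64  52  32  19  16  17  19  19  19  17  20  31  44  51  62  97 140 167 |  33  35  43  49  50  39  21   5   2   1   1   1   2   1   5  20  36  45  40  26  13   8
134  38 
[... 2567 characters left out ...]
 115 114 115 113 113 109  95  76  62  56  55  55  55  67 100 138 |  46  50  61  78  88  92  92  93  92  92  91  88  78  64  52  46  46  47  45  39  22  12
149  53  61  73  93 108 113 114 114 113 113 111 108  95  77  62  55  54  54  56  65  97 134 |  46  49  61  77  87  91  91  93  92  91  90  86  77  63  51  47  47  47  46  39  23  11
150  54  58  70  87 100 102 103 105 104 104 104  99  89  74  59  56  53  55  56  63  90 125 |  45  49  58  72  81  84  85  84  84  83  83  81  73  62  52  48  48  46  46  40  25  10
151  53  56  62  74  78  81  83  82  82  82  83  82  75  66  58  55  54  54  54  62  85 120 |  46  48  52  60  65  66  67  68  69  68  69  68  63  55  50  47  47  47  47  41  24  11
```

move_arm(
  commands=[
    [[-0.03,-0.09,-0.3],0,1],
    [[0,0,-0.3],0,1],
    [[0,0,-0.3],0,1],
    [[0,0,-0.23],0,1],
    [[0,0,0],0,0.6],
    [[0,0,0],0,0.4],
    [[0,0,0],0,0.3],
    [[0,0,0],0,0.3],
    [[0,0,0],0,0.3],
  ],
)

```text
t: 5.17
eef_pos: [501.5, 99.2, 446.2]
tcp_rot: [3.141, -0.0, 1.213]
ft_force: [0.3, 0.4, -0.2]
opening: 0.706
grip_force: 0.0
```

move_arm(
  commands=[
    [[0,0,0],0,0.2],
    [[0,0,0],0,0.15],
    [[0,0,0],0,0.15],
    [[0,0,0],0,0.15],
  ],
)

```text
t: 5.5
eef_pos: [501.5, 99.2, 445.9]
tcp_rot: [3.141, -0.0, 1.213]
ft_force: [0.1, -0.2, -0.4]
opening: 0.579
grip_force: 0.0
```

move_arm(
  commands=[
    [[0,0,0],0,0.05],
    [[0,0,0],0,0.05],
    [[0,0,0],0,0.0],
    [[0,0,0],0,0],
  ],
)

```text
t: 5.83
eef_pos: [501.4, 99.3, 445.9]
tcp_rot: [-3.141, 0.0, 1.213]
ft_force: [-2.7, 1.0, 2.0]
opening: 0.508
grip_force: 1.5
```

move_arm(
  commands=[
    [[0,0,0],0,-0.1],
    [[0,0,0],0,-0.1],
    [[0,0,0],0,-0.1],
  ],
)

```text
t: 6.08
eef_pos: [501.5, 99.2, 445.9]
tcp_rot: [3.142, -0.0, 1.213]
ft_force: [-3.4, 0.8, 2.9]
opening: 0.453
grip_force: 1.5
```

move_arm(
  commands=[
    [[0.06,-0.02,0],0,-0.2],
    [[0.06,-0.02,0],0,-0.2],
    [[0,0,0],0,-0.24],
    [[0,0,0],0,-0.24],
  ],
)

```text
t: 6.42
eef_pos: [505.2, 97.9, 445.8]
tcp_rot: [3.142, 0.0, 1.213]
ft_force: [-2.8, 0.4, 2.0]
opening: 0.383
grip_force: 1.5
```

move_arm(
  commands=[
    [[0,0,0],0,-0.3],
    [[0,0,0],0,-0.3],
    [[0,0,0],0,-0.3],
  ],
)

```text
t: 6.67
eef_pos: [505.5, 97.8, 445.8]
tcp_rot: [3.14, -0.0, 1.213]
ft_force: [3.8, -1.9, -0.8]
opening: 0.352
grip_force: 22.4
```

move_arm(
  commands=[
    [[0,0,0],0,-0.1],
    [[0,0,0],0,0.2],
    [[0,0,0],0,0.5],
    [[0,0,0.5],0,0.8],
    [[0,0,0.5],0,1],
    [[0,0,0.5],0,1],
    [[-0.5,-0.16,0],0,1],
    [[-0.6,-0.2,0],0,1],
    [[-0.6,-0.2,0],0,1],
    [[-0.6,-0.2,0],0,1],
    [[-0.6,-0.2,0],0,1],
    [[-0.58,-0.17,0],0,1],
    [[0,0,0],0,1],
    [[0,0,0],0,1],
    [[0,0,0],0,1],
  ],
)

```text
t: 7.92
eef_pos: [401.1, 64.2, 491.1]
tcp_rot: [3.141, -0.0, 1.213]
ft_force: [-0.3, 0.8, -0.6]
opening: 0.998
grip_force: 0.0
```

```bash
python3 v.py pics/d2.png
```

```text
[401.13702478  64.1519225  491.11161522]
```

View pics/d2.png

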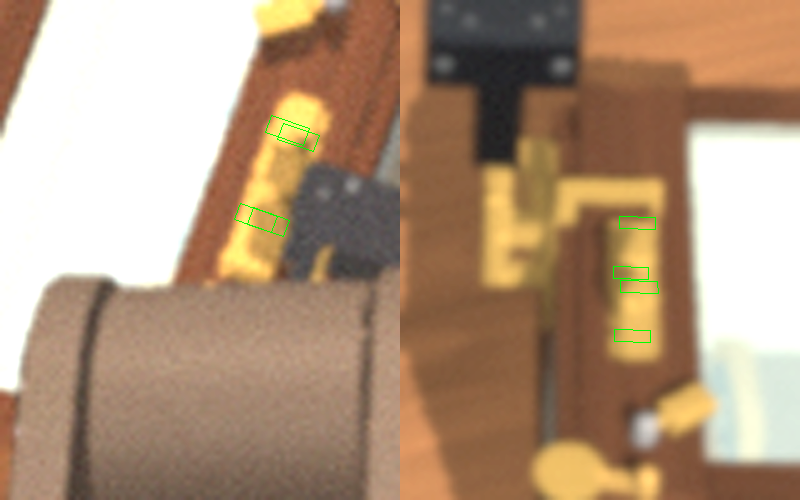

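The bolt bar has drawn back: there is now a gap below the staple at scene row ~212. The finger (column ~500) lines up with the bars (~497), so I'll descend.

move_arm(
  commands=[
    [[0,0,-0.5],0,1],
    [[0,0,-0.5],0,1],
    [[0,0,-0.5],0,1],
    [[0,0,-0.5],0,1],
    [[0,0,-0.4],0,1],
    [[0,0,0],0,1],
  ],
)

```text
t: 8.52
eef_pos: [401.0, 64.2, 416.9]
tcp_rot: [-3.138, 0.001, 1.213]
ft_force: [0.2, 0.1, -0.2]
opening: 1.004
grip_force: 0.0
```

move_arm(
  commands=[
    [[0,0,-0.3],0,1],
    [[0,0,-0.27],0,1],
    [[0,0,0],0,0.6],
    [[0,0,0],0,0.3],
    [[0,0,0],0,0.1],
    [[0,0,0],0,0.1],
    [[0,0,0],0,0.1],
  ],
)

```text
t: 9.1
eef_pos: [400.7, 64.1, 402.2]
tcp_rot: [3.141, -0.0, 1.213]
ft_force: [0.9, -0.2, -0.1]
opening: 0.707
grip_force: 0.0
```

move_arm(
  commands=[
    [[0,0,0],0,0.1],
    [[0,0,0],0,0.05],
    [[0,0,0],0,0.0],
    [[0,0,0],0,0.0],
    [[0,0,0],0,0.0],
  ],
)

```text
t: 9.52
eef_pos: [400.7, 64.1, 401.8]
tcp_rot: [3.142, 0.0, 1.213]
ft_force: [-0.7, 0.3, 0.1]
opening: 0.5
grip_force: 0.0
```

move_arm(
  commands=[
    [[0,0,0],0,-0.1],
    [[0,0,0],0,-0.1],
    [[0,0,0],0,-0.1],
  ],
)

```text
t: 9.77
eef_pos: [401.9, 63.8, 401.8]
tcp_rot: [3.137, -0.001, 1.213]
ft_force: [12.9, -3.8, -9.3]
opening: 0.456
grip_force: 11.1
```

move_arm(
  commands=[
    [[0.08,-0.03,0],0,-0.15],
    [[0.05,-0.02,0],0,-0.25],
    [[0.05,-0.02,0],0,-0.35],
    [[0,0,0],0,-1],
    [[0,0,0],0,-1],
    [[0,0,0],0,-1],
  ],
)

```text
t: 10.27
eef_pos: [407.3, 61.7, 401.7]
tcp_rot: [3.138, -0.001, 1.213]
ft_force: [13.8, -4.1, -8.9]
opening: 0.333
grip_force: 30.1
```

```bash
cat > arc.py <<'E'
import numpy as np,sys
cx,cy,gx,gy,d,n=map(float,sys.argv[1:]); r=np.array([gx-cx,gy-cy]);
def R(a): c,s=np.cos(a),np.sin(a); return np.array([[c,-s],[s,c]])
p=[R(d*i)@r for i in range(int(n)+1)]
print('[[%s, 0], %.3f, -1]'%('',d/.08)); print(', '.join('[[%.3f, %.3f, 0], %.3f, -1]'%(*((p[i+1]-p[i])/30),d/.08) for i in range(int(n)))); print(p[-1]+[cx,cy])
E
python3 arc.py 596.3 29.5 408.5 61.3 0.04 34; python3 -c "
from cell import env;print(env.state()['joints'],env.state()['ft_force'])"
```

```text
[[, 0], 0.500, -1]
[[-0.037, -0.251, 0], 0.500, -1], [[-0.027, -0.252, 0], 0.500, -1], [[-0.017, -0.253, 0], 0.500, -1], [[-0.007, -0.254, 0], 0.500, -1], [[0.003, -0.254, 0], 0.500, -1], [[0.013, -0.254, 0], 0.500, -1], [[0.023, -0.253, 0], 0.500, -1], [[0.033, -0.252, 0], 0.500, -1], [[0.044, -0.250, 0], 0.500, -1], [[0.053, -0.248, 0], 0.500, -1], [[0.063, -0.246, 0], 0.500, -1], [[0.073, -0.243, 0], 0.500, -1], [[0.083, -0.240, 0], 0.500, -1], [[0.092, -0.237, 0], 0.500, -1], [[0.102, -0.233, 0], 0.500, -1], [[0.111, -0.228, 0], 0.500, -1], [[0.120, -0.224, 0], 0.500, -1], [[0.129, -0.219, 0], 0.500, -1], [[0.138, -0.213, 0], 0.500, -1], [[0.146, -0.208, 0], 0.500, -1], [[0.154, -0.202, 0], 0.500, -1], [[0.162, -0.195, 0], 0.500, -1], [[0.170, -0.189, 0], 0.500, -1], [[0.177, -0.182, 0], 0.500, -1], [[0.184, -0.175, 0], 0.500, -1], [[0.191, -0.167, 0], 0.500, -1], [[0.198, -0.159, 0], 0.500, -1], [[0.204, -0.151, 0], 0.500, -1], [[0.210, -0.143, 0], 0.500, -1], [[0.215, -0.135, 0], 0.500, -1], [[0.221, -0.126, 0], 0.500, -1], [[0.225, -0.117, 0], 0.500, -1], [[0.230, -0.108, 0], 0.500, -1], [[0.234, -0.099, 0], 0.500, -1]
[ 525.90888419 -147.48918276]
[-1.02229377e-02  1.90885421e-01  2.05106089e+00 -5.97845180e-04
  8.96178600e-01  3.47955652e-01] [13.77851717 -4.0874357  -8.90303285]
```

move_arm(
  commands=[
    [[0.04,-0.015,0],0,-1],
    [[0,0,0],0,-1],
  ],
)

```text
t: 10.43
eef_pos: [407.8, 61.4, 401.8]
tcp_rot: [3.141, -0.0, 1.213]
ft_force: [6.7, -1.2, -3.8]
opening: 0.328
grip_force: 30.0
```

move_arm(
  commands=[
    [[-0.037,-0.25,0],0.5,-1],
    [[-0.027,-0.25,0],0.5,-1],
    [[-0.017,-0.253,0],0.5,-1],
    [[-0.007,-0.254,0],0.5,-1],
    [[0,0,0],0,-1],
  ],
)

```text
t: 10.85
eef_pos: [405.4, 30.6, 401.8]
tcp_rot: [3.139, -0.001, 1.375]
ft_force: [11.4, 1.0, -6.1]
opening: 0.329
grip_force: 30.0
```

move_arm(
  commands=[
    [[0.033,-0.25,0],0.5,-1],
    [[0.033,-0.25,0],0.5,-1],
    [[0.023,-0.253,0],0.5,-1],
    [[0.033,-0.252,0],0.5,-1],
    [[0.044,-0.25,0],0.5,-1],
    [[0.053,-0.248,0],0.5,-1],
    [[0.063,-0.246,0],0.5,-1],
    [[0.073,-0.243,0],0.5,-1],
    [[0,0,0],0,-1],
  ],
)

```text
t: 11.6
eef_pos: [415.9, -29.1, 401.7]
tcp_rot: [3.14, -0.0, 1.695]
ft_force: [7.3, 3.9, -2.1]
opening: 0.335
grip_force: 30.0
```

Forces are small and the opening still reads squeezed, so I'm continuing through the check.

move_arm(
  commands=[
    [[0.093,-0.24,0],0.5,-1],
    [[0.102,-0.237,0],0.5,-1],
    [[0.102,-0.233,0],0.5,-1],
    [[0.111,-0.228,0],0.5,-1],
    [[0.12,-0.224,0],0.5,-1],
    [[0.129,-0.219,0],0.5,-1],
    [[0.138,-0.213,0],0.5,-1],
    [[0.146,-0.208,0],0.5,-1],
    [[0,0,0],0,-1],
  ],
)

```text
t: 12.35
eef_pos: [444.5, -82.9, 401.7]
tcp_rot: [3.14, -0.0, 2.015]
ft_force: [6.5, 5.1, -1.5]
opening: 0.331
grip_force: 30.0
```

move_arm(
  commands=[
    [[0.154,-0.202,0],0.5,-1],
    [[0.162,-0.195,0],0.5,-1],
    [[0.17,-0.189,0],0.5,-1],
    [[0.177,-0.182,0],0.5,-1],
    [[0.184,-0.175,0],0.5,-1],
    [[0.191,-0.167,0],0.5,-1],
    [[0.198,-0.159,0],0.5,-1],
    [[0,0,0],0,-1],
  ],
)

```text
t: 13.02
eef_pos: [481.8, -120.3, 401.7]
tcp_rot: [3.139, -0.0, 2.295]
ft_force: [7.4, 12.2, 2.3]
opening: 0.328
grip_force: 30.0
```

move_arm(
  commands=[
    [[0.22,-0.13,0],0.5,-1],
    [[0.214,-0.135,0],0.5,-1],
    [[0.215,-0.135,0],0.5,-1],
    [[0.221,-0.126,0],0.5,-1],
    [[0.225,-0.117,0],0.5,-1],
    [[0.23,-0.108,0],0.5,-1],
    [[0.234,-0.099,0],0.5,-1],
    [[0.238,-0.09,0],0.5,-1],
    [[0.241,-0.08,0],0.5,-1],
    [[0,0,0],0,-1],
    [[0,0,0],0,-1],
    [[0,0,0],0,-1],
  ],
)

```text
t: 14.02
eef_pos: [541.9, -150.3, 401.8]
tcp_rot: [3.14, -0.001, 2.653]
ft_force: [1.6, 7.1, 1.2]
opening: 0.334
grip_force: 30.0
```

```bash
python3 - <<'E'
from h import *
o=[]
for n,(x0,y0) in (('top',(180,130)),('scene',(230,60))):
    p=read_camera(n); o.append(cv2.resize(p['image'][y0:y0+160,x0:x0+200,::-1],(400,320)))
    for t in('panel','jar','bowl','hoop'):
        for q in search_frame(t,p)[:1]: print(n,t,q['at'],q['confidence'])
cv2.imwrite('pics/e.png',np.hstack(o))
E
```

```text
top jar [277.9, 143.8] 0.77
top bowl [420.5, 223.6] 0.62
scene panel [362.6, 131.6] 0.62
scene jar [365.7, 252.8] 0.91
scene bowl [206.2, 219.5] 0.61
scene hoop [228.1, 192.6] 0.57
```

View pics/e.png

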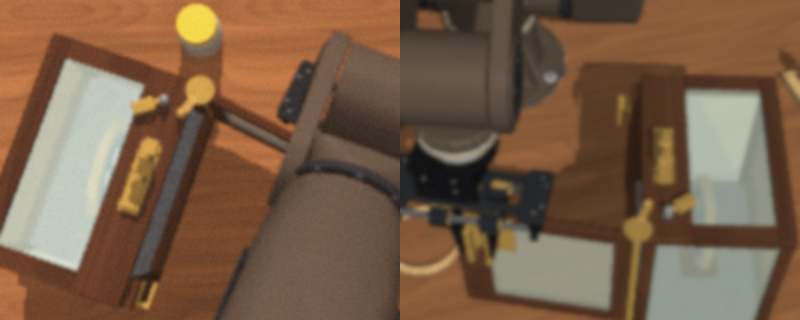

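The door stands about 82° open with the gripper still holding both bars (scene crop around (475, 240)). The jar, bowl and hoop haven't moved and the bolt is drawn back, so I'm handing in.

```bash
python3 -c "
from cell import env; print(env.job_done())"
```

```text
the job is handed in; nothing more can be done
None
```

The job is handed in at about 14 s of the 51 s allowed: the bolt was drawn first, then the latch squeezed and the door swung to about 82° by the arm's turn, with the gripper still holding it. The jar, bowl, hoop and framed embroidery were not touched by any move, and the jar and bowl still measured in place, but the hoop was partly hidden by the arm and the embroidery was not measured reliably.

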